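# Load the relay test berths, interlock relay last

### The arm

A 6-joint arm with a two-finger parallel gripper is mounted at the origin on the work surface. World frame = base frame: x ahead of the robot, y to its left, z up, the work surface at z = 0. Lengths are in m, angles in rad, forces in N, time in s.
With the tool pointing down it reaches from about 0.25 to 0.725 m from the base axis. Payload 9.7 kg.
Tool frame: the origin (TCP) lies on the centre line of the jaws, within the pads' length; the fingertips stand 19 mm ahead of it and the grasp point (between the pads) is the TCP (robot.tcp_to_tips is the distance from the TCP to the fingertips, in m); z points along the fingers, y is the direction in which the jaws open and shut (so a half turn about z gives the same grasp; the last joint's range is limited). The gripper opens to 85 mm and grips with 20 to 120 N. Pads are 22 mm wide; open, the fingers measure 114 mm over their backs; the gripper's body (76 mm by 85 mm) begins 54 mm behind the grasp point. The pads swing forward as they close: fully open they stand 13 mm farther back than shut.
Start: joints at [1.306, 0.087, 0.176, 1.66, 0, 1.571], TCP at [0.144, 0.531, 0.25] pointing down, gripper open.
Joint ranges: [-3.13, 3.13], [-0.85, 1.81], [-1.15, 1.24], [-2.2, 2.28], [-1.44, 1.52], [-3.14, 3.14]. Speed limits (rad/s): [2.22, 2.22, 2.57, 3.14, 3.14, 3.14].

### API

Orientations are given as a unit quaternion [w, x, y, z].
In Python, from bench import robot gives the robot as it stands.
- The arm moves only by the shell command python3 -m handwheel 'ROWS'. ROWS is JSON, a list of rows, each a list of 7 numbers: the shift along the tool's x, y, z in m, then the turn, a rotation vector about the tool's x, y, z in degrees, then the closure, from 0 (fully open) to 1 (shut). A call has exactly 10 rows; each row is the pose to reach, as a shift and turn from the pose commanded when the call began, along the tool's axes at that moment; what a row does not reach only later rows make up. A row lasts 1/10 s, in which the tool goes at most 50 mm and 8.59 degrees, less where a joint would pass 70% of its speed; a pose out of reach is approached as far as the arm can. A call with a gripper value outside its range is refused whole. The fingers move at their own pace and stop on an object; the grip force is fixed at half the most. Time passes only in rows, so rows that repeat a pose let the fingers close, or fill a call up. It gives the time, the measured TCP pose, the force and the opening at its end, in the units of the state.
- robot.read_state(): the state, without advancing time (a new reading comes with each control period).
- robot.capture(name): name is "side" or "top" or "wrist"; returns a dict with "image" (420x560x3 uint8, red, green, blue), "z_map" (420x560 float32, m along the optical axis (not along the pixel's ray), 0 where there is no reading), "fx", "fy", "cx", "cy" (pixels), "rvec" (rotation vector, rad) and "tvec" (3), from world to camera coordinates, as OpenCV has them; the wrist camera has in their place "tool_from_camera" (4x4, takes a point from camera to tool coordinates, whose origin is the TCP and whose axes are the flange's). Camera axes: x right, y down, z forward; pixel columns grow to the right and rows downward; lengths in m; the calibration is good to about 2 mm. A picture is of the moment at which its call begins: read the wrist's pose just before it.
- robot.finish_job(): hands the job in, once; it reports no verdict.
The state is a dict: "time": time; "joints": joint angles; "qvel": joint speeds; "joint_efforts": joint torques, N m; "tool_pos": TCP position; "tool_rot": TCP orientation; "ft_force": force on the tool from outside, world axes, zero at the start; "moment": the same for the moment, N m; "width": opening from 0.0 (shut) to 1.0 (fully open).
Only numpy, scipy, OpenCV 4.12 (cv2) and the standard library are available. Lean on these libraries where they do the work, as an engineer would, in place of code of your own. Each camera call takes 0.05 s, during which the arm holds its last target.

### The job

Stand each of the four amber relays in the test berth whose rim has the colour of the relay's cap: upright, flat on the pocket floor and square with the pocket. The red one is the high-voltage interlock, so put it into its berth last, only when the other three (in any order) are in theirs. Leave the burnt-out black relay and the blue capacitor standing where they are.

Things in the scene. Friction and masses are not known exactly. Their poses are not given: they have to be found in the camera images.
- relay_red: loose plug-in relay: upright amber-yellow case 40 x 30 x 44 mm high (lowest 10 mm black) with a red cap 34 x 24 x 6 mm on top, 50 mm high in all, about 90 g; stands upright on the bench. Origin: centre of the underside; x along the 40 mm side, y across the 30 mm side, z up
- relay_blue: loose plug-in relay: upright amber-yellow case 40 x 30 x 44 mm high (lowest 10 mm black) with a blue cap 34 x 24 x 6 mm on top, 50 mm high in all, about 90 g; stands upright on the bench. Origin: centre of the underside; x along the 40 mm side, y across the 30 mm side, z up
- relay_green: loose plug-in relay: upright amber-yellow case 40 x 30 x 44 mm high (lowest 10 mm black) with a green cap 34 x 24 x 6 mm on top, 50 mm high in all, about 90 g; stands upright on the bench. Origin: centre of the underside; x along the 40 mm side, y across the 30 mm side, z up
- relay_white: loose plug-in relay: upright amber-yellow case 40 x 30 x 44 mm high (lowest 10 mm black) with a white cap 34 x 24 x 6 mm on top, 50 mm high in all, about 90 g; stands upright on the bench. Origin: centre of the underside; x along the 40 mm side, y across the 30 mm side, z up
- berth_red: fixed test berth with a red rim: a shallow open pocket 60 x 50 mm inside, with a dark grey floor (two thin brass strips) 6 mm above the bench and a rim 6 mm wide whose top is 12 mm above the bench (72 x 62 mm outside). Origin: centre of its underside, at bench level; x along the 60 mm length of the pocket, y along its 50 mm width, z up. A relay stands in it with its x along the berth's x, either way round
- berth_blue: fixed test berth with a blue rim: a shallow open pocket 60 x 50 mm inside, with a dark grey floor (two thin brass strips) 6 mm above the bench and a rim 6 mm wide whose top is 12 mm above the bench (72 x 62 mm outside). Origin: centre of its underside, at bench level; x along the 60 mm length of the pocket, y along its 50 mm width, z up. A relay stands in it with its x along the berth's x, either way round
- berth_green: fixed test berth with a green rim: a shallow open pocket 60 x 50 mm inside, with a dark grey floor (two thin brass strips) 6 mm above the bench and a rim 6 mm wide whose top is 12 mm above the bench (72 x 62 mm outside). Origin: centre of its underside, at bench level; x along the 60 mm length of the pocket, y along its 50 mm width, z up. A relay stands in it with its x along the berth's x, either way round
- berth_white: fixed test berth with a white rim: a shallow open pocket 60 x 50 mm inside, with a dark grey floor (two thin brass strips) 6 mm above the bench and a rim 6 mm wide whose top is 12 mm above the bench (72 x 62 mm outside). Origin: centre of its underside, at bench level; x along the 60 mm length of the pocket, y along its 50 mm width, z up. A relay stands in it with its x along the berth's x, either way round
- dud_relay: burnt-out relay, all black, otherwise like the others (40 x 30 x 50 mm high, loose): stays where it is. Origin: centre of the underside; x along the 40 mm side
- capacitor: blue round capacitor standing on the bench, 36 mm diameter, 58 mm high over its two brass studs, loose, about 100 g: stays where it is. Origin: centre of the underside, z up
Not all that is in view belongs to the job. Leave any pink or purple look-alike of the berth_blue alone.

How it is judged:
By the outcome, as a careful person would: the job done as asked, in the order asked, and still so for the second after the job is handed in, with the robot touching nothing.
It also fails if it takes over 112 s, if anything falls off the work surface, if the arm or the gripper's body presses on something with over 40 N, if the wrist force passes 120 N, or if a joint passes its speed limit or range.

## Working session

There is one attempt and no reset: what is moved stays moved. The work goes in short steps, Python scripts to look and compute and a shell command to move; the robot and the scene stay as the last step left them, time stands still between calls to the robot, and variables do not carry over. Pictures are saved under pics/ and viewed, and the job is handed in when it is done.

```bash
ls; mkdir -p pics; python3 - <<'E'
from bench import robot
import cv2, numpy as np
s=robot.read_state()
for k in s: print(k, np.round(s[k],4) )
for n in ("top","side"):
    c=robot.capture(n)
    cv2.imwrite(f"pics/{n}0.png", c["image"][:,:,::-1])
    np.savez(f"{n}0.npz", **c)
    print(n,{k:np.round(c[k],4) for k in c if k not in("image","z_map")})
E
```

```text
pics
time 0.0
joints [1.306  0.0875 0.1751 1.6598 0.     1.5708]
qvel [-0.0015 -0.0007  0.0003  0.0002 -0.0005 -0.0006]
joint_efforts [ 3.00000e-04 -5.20387e+01  4.64803e+01  1.63000e-02 -1.00000e-04
 -0.00000e+00]
tool_pos [0.1439 0.5306 0.2496]
tool_rot [-1.000e-04  1.320e-01  9.912e-01 -7.000e-04]
ft_force [ 0.5364 -0.3839 -0.6403]
moment [-0.0055 -0.0268  0.0505]
width 0.998
top {'fx': np.float64(478.0835), 'fy': np.float64(478.0835), 'cx': np.float64(275.4334), 'cy': np.float64(217.6916), 'rvec': array([ 2.2148, -1.9763,  0.2249]), 'tvec': array([0.0125, 0.5354, 1.0618])}
side {'fx': np.float64(541.7306), 'fy': np.float64(541.7306), 'cx': np.float64(280.2351), 'cy': np.float64(207.4814), 'rvec': array([ 2.3731, -0.138 ,  0.0448]), 'tvec': array([-0.4981,  0.1098,  1.2298])}
```

View pics/top0.png

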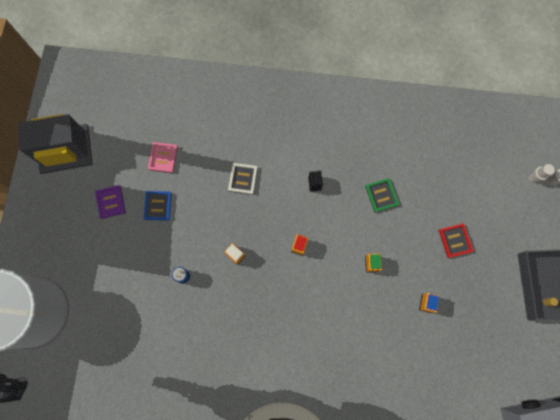

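View pics/side0.png

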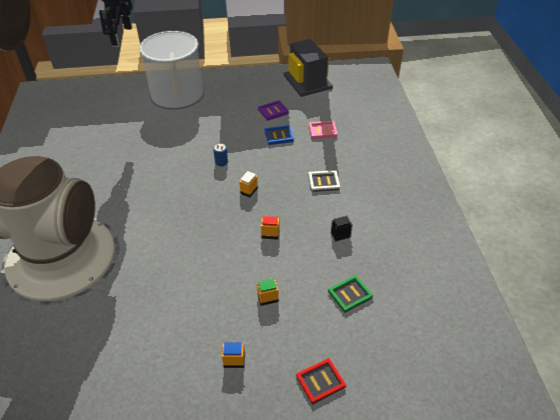

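Top view: the caps are red (300,244), green (374,263), blue (431,302) and white (234,253). The rims are red (456,241), green (382,195), white (242,178) and blue (158,206). Look-alikes to leave alone are the pink berth (163,157) and the purple one (110,201). The dud is at (315,181) and the capacitor at (180,274). Blue berth candidates are (158,206), (163,157) and (110,201); only the first has a blue rim. I'll confirm it in a crop.

```bash
cat > h.py <<'E'
import numpy as np, cv2
from scipy.spatial.transform import Rotation as R
def cam_pose(c, st=None):
    """R,t camera->world"""
    if "rvec" in c:
        Rw=R.from_rotvec(np.ravel(c["rvec"])).as_matrix(); t=np.ravel(c["tvec"])
        return Rw.T, -Rw.T@t
    q=np.array(st["tool_rot"]); Rt=R.from_quat(q[[1,2,3,0]]).as_matrix()
    T=np.array(c["tool_from_camera"])
    return Rt@T[:3,:3], Rt@T[:3,3]+np.array(st["tool_pos"])
def ray_plane(c,uv,z,st=None):
    Rc,o=cam_pose(c,st); uv=np.atleast_2d(np.asarray(uv,float))
    d=np.c_[(uv[:,0]-c["cx"])/c["fx"],(uv[:,1]-c["cy"])/c["fy"],np.ones(len(uv))]@Rc.T
    return o+d*((z-o[2])/d[:,2])[:,None]
# hue ranges (OpenCV H 0..180), min S, min V
COL={"red":[(0,6),(174,180)],"green":[(50,80)],"blue":[(105,122)],"amber":[(12,28)]}
def mask(img,col,smin=110,vmin=50):
    h=cv2.cvtColor(img,cv2.COLOR_RGB2HSV)
    if col=="white": m=cv2.inRange(h,(0,0,165),(180,75,255))
    else:
        m=0
        for a,b in COL[col]: m=m|cv2.inRange(h,(a,smin,vmin),(b,255,255))
    return m
def rect_world(c,cnt,z,st=None):
    p=ray_plane(c,cnt.reshape(-1,2),z,st)[:,:2].astype(np.float32)*1000
    (x,y),(w,h),a=cv2.minAreaRect(cv2.convexHull(p))
    if w<h: w,h,a=h,w,a+90
    a=(a+90)%180-90
    return x,y,w,h,a   # mm, long side angle deg
E
python3 - <<'E'
from h import *
for n in ("top","side"):
    c={k:v for k,v in np.load(n+"0.npz").items()}
    for col in ("red","green","blue","white"):
        m=mask(c["image"],col)
        for cnt in cv2.findContours(m,cv2.RETR_EXTERNAL,cv2.CHAIN_APPROX_NONE)[0]:
            A=cv2.contourArea(cnt)
            if A<60 or A>1500: continue
            (u,v)=cnt.reshape(-1,2).mean(0)
            w1=rect_world(c,cnt,0.05); w2=rect_world(c,cnt,0.012)
            print(n,col,int(A),int(u),int(v),"cap",np.round(w1,1),"rim",np.round(w2,1))
c=np.load("top0.npz")["image"]
cv2.imwrite("pics/crop0.png",cv2.resize(c[130:300,80:280,::-1],None,fx=4,fy=3.5,interpolation=cv2.INTER_CUBIC))
E
```

```text
top red 101 300 242 cap [479.7   9.2  31.6  20.7 -12.4] rim [486.5   7.9  32.7  21.4 -12.4]
top red 759 455 240 cap [ 527.2 -352.5   70.7   64.6   20.6] rim [ 535.6 -366.3   73.1   66.8   20.6]
top green 106 375 261 cap [ 456.7 -169.1   28.9   20.9    4. ] rim [ 462.7 -176.6   29.8   21.6    4. ]
top green 656 381 194 cap [ 617.9 -173.2   68.8   60.9   23.7] rim [ 629.4 -180.8   71.2   63.    23.7]
top blue 110 432 302 cap [ 377.7 -304.9   29.4   22.2   -7.5] rim [ 381.  -317.    30.4   23.    -7.5]
top blue 685 157 205 cap [531.2 356.7  70.9  61.6   4.9] rim [539.7 367.3  73.3  63.7   4.9]
top white 127 233 251 cap [440.9 160.7  35.2  23.   51.9] rim [446.4 164.6  36.4  23.8  51.9]
top white 67 548 168 cap [ 7.298e+02 -5.717e+02  2.370e+01  2.170e+01 -6.000e-01] rim [ 7.452e+02 -5.930e+02  2.460e+01  2.250e+01 -6.000e-01]
top white 92 242 178 cap [622.8 164.5  69.   59.4  -1.9] rim [634.5 168.5  71.4  61.5  -1.9]
side red 1258 319 380 cap [ 529.4 -387.6   71.7   62.9   20.7] rim [ 534.2 -369.4   74.7   65.5   20.7]
side red 101 269 219 cap [478.    7.3  33.9  24.7  -6.9] rim [480.6 
[... 259 characters left out ...]
p [ 376.4 -306.3   30.9   24.8   -6.7] rim [ 374.8 -284.7   32.2   25.9   -6.7]
side blue 147 220 156 cap [373.8 243.6  70.   31.1  87.5] rim [372.  288.3  72.9  32.4  87.5]
side blue 394 278 134 cap [533.7 313.   72.2  69.4 -85.2] rim [538.7 360.5  75.2  72.3 -85.2]
side white 145 10 257 cap [-85.  -30.6  55.2  30.1 -71.5] rim [-105.9    2.6   57.5   31.4  -71.5]
side white 86 247 176 cap [438.6 160.1  35.6  25.4  55.3] rim [439.6 201.3  37.1  26.5  55.3]
side white 127 323 179 cap [623.2 128.   70.7  62.8  -0.9] rim [631.9 167.8  73.7  65.4  -0.9]
side white 1225 168 45 cap [ 2.248e+02  8.146e+02  1.889e+02  1.755e+02 -5.000e-01] rim [ 2.168e+02  8.831e+02  1.968e+02  1.828e+02 -5.000e-01]
```

View pics/crop0.png

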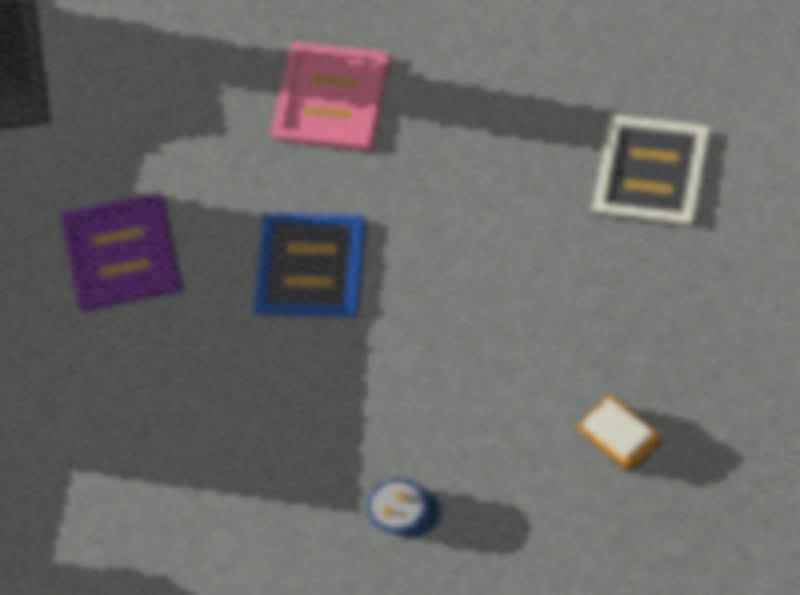

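The crop confirms it: only the berth at (158,206) has a blue rim and a grey floor. The pink and purple ones are decoys. Next I'll add a move planner, then hover over the white relay.

```bash
cat >> h.py <<'E'
def yawx(st):
    q=np.array(st["tool_rot"]); M=R.from_quat(q[[1,2,3,0]]).as_matrix(); return M
def plan(st,xyz,jaw=None):
    """shift in tool axes (m) and turn about tool z (deg) to put TCP at xyz with jaw (tool y) at angle jaw deg mod 180"""
    M=yawx(st); d=M.T@(np.array(xyz)-np.array(st["tool_pos"]))
    a=np.degrees(np.arctan2(M[1,1],M[0,1]))
    out=dict(shift=np.round(d,4),dist=round(float(np.linalg.norm(d)),3),jaw_now=round(a%180,2))
    if jaw is not None:
        t=(-(jaw-a)+90)%180-90
        out["turn"]=round(t,2); 
    out["j1,j6"]=np.round(np.degrees([st["joints"][0],st["joints"][5]]),1)
    tilt=np.degrees(np.arccos(-M[2,2])); out["tilt"]=round(float(tilt),2)
    return out
E
python3 - <<'E'
from h import *; from bench import robot
s=robot.read_state(); c=robot.capture("wrist"); print(c["tool_from_camera"].round(4),c["fx"],c["cx"],c["cy"])
print(yawx(s).round(3))
print(plan(s,[.44,.16,.25],53+90))
E
```

```text
[[-1.500e-03 -9.499e-01 -3.125e-01  8.050e-02]
 [ 1.000e+00 -1.300e-03 -9.000e-04  1.000e-04]
 [ 5.000e-04 -3.125e-01  9.499e-01 -1.237e-01]
 [ 0.000e+00  0.000e+00  0.000e+00  1.000e+00]] 372.46818647227326 271.53136015317347 207.39536152154807
[[-0.965  0.262 -0.   ]
 [ 0.262  0.965 -0.001]
 [ 0.    -0.001 -1.   ]]
{'shift': array([-0.3828, -0.2802, -0.    ]), 'dist': 0.474, 'jaw_now': np.float64(74.83), 'turn': np.float64(-68.17), 'j1,j6': array([74.8, 90. ]), 'tilt': 0.07}
```

```bash
python3 -m handwheel '[[-0.383,-0.280,0,0,0,-68,0],[-0.383,-0.280,0,0,0,-68,0],[-0.383,-0.280,0,0,0,-68,0],[-0.383,-0.280,0,0,0,-68,0],[-0.383,-0.280,0,0,0,-68,0],[-0.383,-0.280,0,0,0,-68,0],[-0.383,-0.280,0,0,0,-68,0],[-0.383,-0.280,0,0,0,-68,0],[-0.383,-0.280,0,0,0,-68,0],[-0.383,-0.280,0,0,0,-68,0]]'
```

```text
time: 1.15
tool_pos: [0.4265, 0.1775, 0.2503]
tool_rot: [0.0, -0.447, 0.895, 0.0]
ft_force: [1.1, 0.3, 0.4]
width: 1.002
```

```bash
cat >> h.py <<'E'
def amber_fit(c,st,ref,r=0.035):
    """relay pose from wrist view: z_map points of the cap top (z 0.044..0.056) near ref -> minAreaRect"""
    z=c["z_map"]; v,u=np.nonzero(z>0); d=z[v,u]
    P=np.c_[(u-c["cx"])/c["fx"]*d,(v-c["cy"])/c["fy"]*d,d]
    Rc,o=cam_pose(c,st); W=P@Rc.T+o
    return W,u,v
def look_relay(robot,col,name,ref):
    for _ in range(2): st=robot.read_state(); c=robot.capture("wrist")
    cv2.imwrite(f"pics/{name}.png",c["image"][:,:,::-1])
    for cl,z in ((col,0.05),("union",0.044)):
        if cl=="union":
            m=mask(c["image"],col)|mask(c["image"],"amber")
            m=cv2.morphologyEx(m,cv2.MORPH_CLOSE,np.ones((5,5)))
        else: m=mask(c["image"],cl)
        best=None
        for cnt in cv2.findContours(m,cv2.RETR_EXTERNAL,cv2.CHAIN_APPROX_NONE)[0]:
            if cv2.contourArea(cnt)<200: continue
            w=rect_world(c,cnt,z,st)
            dd=np.hypot(w[0]-ref[0],w[1]-ref[1])
            if dd<45 and (best is None or cv2.contourArea(cnt)>best[0]): best=(cv2.contourArea(cnt),w,cnt.reshape(-1,2).mean(0))
        if best: print(cl,"px",best[2].round(),"world",np.round(best[1],1))
    # depth-based: points at cap-top height and case-shoulder height
    W,u,v=amber_fit(c,st,ref)
    k=(W[:,2]>0.0385)&(W[:,2]<0.058)&(np.hypot(W[:,0]*1000-ref[0],W[:,1]*1000-ref[1])<40)
    if k.sum()>50:
        (x,y),(w,h),a=cv2.minAreaRect((W[k,:2]*1000).astype(np.float32))
        if w<h: w,h,a=h,w,a+90
        print("depth",k.sum(),np.round([x,y,w,h,(a+90)%180-90],1),"z max",W[k,2].max().round(4))
    return c,st
E
python3 - <<'E'
from h import *; from bench import robot
c,st=look_relay(robot,"white","w1",(440,160))
print(st["tool_pos"],np.abs(st["qvel"]).max(),plan(st,[.44,.1605,.15],143))
E
```

```text
white px [256. 176.] world [439.2 161.2  32.8  23.1  52.7]
union px [257. 172.] world [437.5 159.   44.5  29.8  54.2]
depth 1426 [439.3 160.9  39.9  30.   54.2] z max 0.0527
[0.42994922 0.17242958 0.24978777] 0.23172782096472244 {'shift': array([ 0.0033, -0.015 ,  0.0998]), 'dist': 0.101, 'jaw_now': np.float64(142.7), 'turn': np.float64(-0.3), 'j1,j6': array([ 21.9, -30.8]), 'tilt': 0.15}
```

View pics/w1.png

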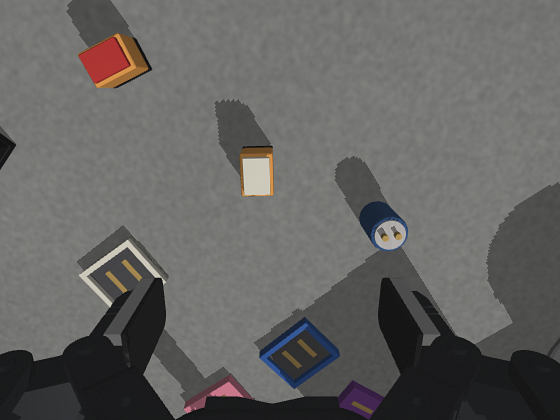

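The white relay is at pixel (257,172) in the wrist view, with the red relay at (115,60) and the capacitor at (384,228). The depth fit gives a clean 40 x 30 footprint at (439.3,160.9), 54.2°. I'll descend partway and let it settle.

```bash
python3 -m handwheel '[[0,0,0.05,0,0,-0.5,0],[0,0,0.1,0,0,-1,0],[0,0,0.13,0,0,-1,0],[0,0,0.13,0,0,-1,0],[0,0,0.13,0,0,-1,0],[0,0,0.13,0,0,-1,0],[0,0,0.13,0,0,-1,0],[0,0,0.13,0,0,-1,0],[0,0,0.13,0,0,-1,0],[0,0,0.13,0,0,-1,0]]'; python3 - <<'E'
from h import *; from bench import robot
st=robot.read_state()
print(np.abs(st["qvel"]).max(),plan(st,[.4393,.1609,.036],144.2))
E
```

```text
time: 2.25
tool_pos: [0.4259, 0.1791, 0.1206]
tool_rot: [0.0, -0.453, 0.892, 0.0]
ft_force: [0.3, 0.0, -0.5]
width: 0.999
0.0032641864426431267 {'shift': array([ 0.0068, -0.0215,  0.0846]), 'dist': 0.088, 'jaw_now': np.float64(143.83), 'turn': np.float64(-0.37), 'j1,j6': array([ 22.8, -31. ]), 'tilt': 0.02}
```

```bash
python3 -m handwheel '[[0.007,-0.0215,0,0,0,-0.4,0],[0.007,-0.0215,0.01,0,0,-0.4,0],[0.007,-0.0215,0.03,0,0,-0.4,0],[0.007,-0.0215,0.06,0,0,-0.4,0],[0.007,-0.0215,0.0845,0,0,-0.4,0],[0.007,-0.0215,0.0845,0,0,-0.4,0],[0.007,-0.0215,0.0845,0,0,-0.4,0],[0.007,-0.0215,0.0845,0,0,-0.4,0],[0.007,-0.0215,0.0845,0,0,-0.4,0.5],[0.007,-0.0215,0.0845,0,0,-0.4,1]]'; python3 -m handwheel '[[0,0,0,0,0,0,1],[0,0,0,0,0,0,1],[0,0,0,0,0,0,1],[0,0,0,0,0,0,1],[0,0,0,0,0,0,1],[0,0,0,0,0,0,1],[0,0,-0.03,0,0,0,1],[0,0,-0.06,0,0,0,1],[0,0,-0.09,0,0,0,1],[0,0,-0.12,0,0,0,1]]'; python3 - <<'E'
from h import *; from bench import robot
st=robot.read_state()
print(np.abs(st["qvel"]).max(),plan(st,[.633,.168,.17],88.6))
s=robot.read_state(); c=robot.capture("wrist"); cv2.imwrite("pics/w2.png",c["image"][:,:,::-1])
W,u,v=amber_fit(c,s,None)
for n,ref in (("white",(.633,.168)),("blue",(.540,.367))):
    k=(W[:,2]>0.008)&(W[:,2]<0.017)&(np.hypot(W[:,0]-ref[0],W[:,1]-ref[1])<.055)
    if k.sum()>50: print(n,k.sum(),np.round(cv2.minAreaRect((W[k,:2]*1000).astype(np.float32))[0:3][0],1),cv2.minAreaRect((W[k,:2]*1000).astype(np.float32)))
E
```

```text
time: 3.25
tool_pos: [0.4396, 0.1609, 0.0368]
tool_rot: [0.001, -0.456, 0.89, -0.0]
ft_force: [-0.6, 0.1, 0.2]
width: 0.688
time: 4.25
tool_pos: [0.4387, 0.1605, 0.1566]
tool_rot: [-0.0, -0.456, 0.89, 0.0]
ft_force: [0.4, 0.5, -0.8]
width: 0.339
0.578606536093738 {'shift': array([-0.1197, -0.1533, -0.0136]), 'dist': 0.195, 'jaw_now': np.float64(144.23), 'turn': np.float64(55.63), 'j1,j6': array([ 20.1, -34.1]), 'tilt': 0.05}
white 1462 [632.1 158.6] ((632.1068115234375, 158.61343383789062), (43.21059036254883, 74.71206665039062), 87.90321350097656)
blue 61 [515.5 337.3] ((515.47900390625, 337.277587890625), (13.46550464630127, 5.1257758140563965), 7.687955379486084)
```

View pics/w2.png

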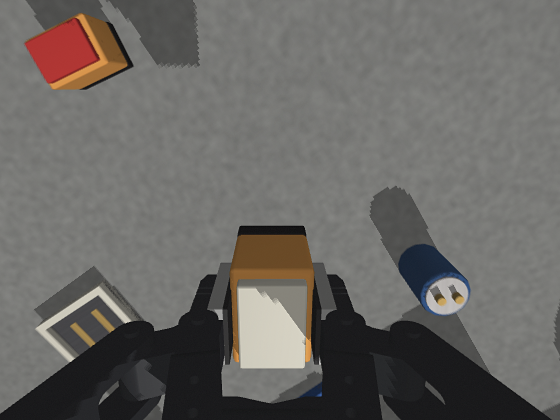

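The relay is held cleanly; its underside is about 37 mm below the TCP. Next I move above the white berth.

```bash
python3 -m handwheel '[[-0.12,-0.153,-0.014,0,0,55.9,1],[-0.12,-0.153,-0.014,0,0,55.9,1],[-0.12,-0.153,-0.014,0,0,55.9,1],[-0.12,-0.153,-0.014,0,0,55.9,1],[-0.12,-0.153,-0.014,0,0,55.9,1],[-0.12,-0.153,-0.014,0,0,55.9,1],[-0.12,-0.153,-0.014,0,0,55.9,1],[-0.12,-0.153,-0.014,0,0,55.9,1],[-0.12,-0.153,-0.014,0,0,55.9,1],[-0.12,-0.153,-0.014,0,0,55.9,1]]'; python3 - <<'E'
from h import *; from bench import robot
st=robot.read_state()
c=robot.capture("wrist"); cv2.imwrite("pics/w3.png",c["image"][:,:,::-1])
c=robot.capture("side"); cv2.imwrite("pics/s3.png",c["image"][:,:,::-1])
st=robot.read_state()
print(np.abs(st["qvel"]).max(),plan(st,[.6325,.168,.043],88.3))
E
```

```text
time: 5.3
tool_pos: [0.6332, 0.1686, 0.1697]
tool_rot: [-0.0, 0.014, 1.0, -0.0]
ft_force: [0.2, -0.3, -1.4]
width: 0.339
0.005536480428828789 {'shift': array([ 0.0007, -0.0006,  0.1269]), 'dist': 0.127, 'jaw_now': np.float64(88.4), 'turn': np.float64(0.1), 'j1,j6': array([14.9, 16.5]), 'tilt': 0.01}
```

View pics/w3.png

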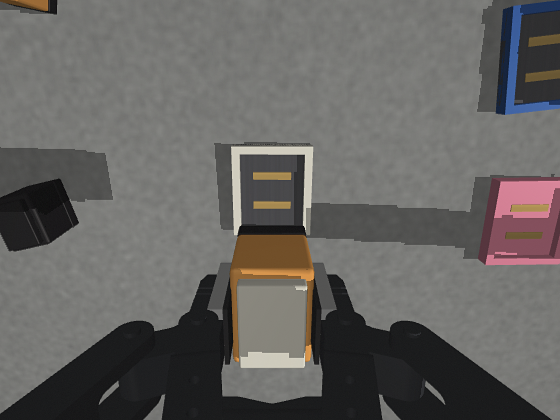

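The relay hangs square over the white berth (rim columns 232–313, relay centred at 272). I lower it, then release.

```bash
python3 -m handwheel '[[0.0007,-0.0006,0.04,0,0,0,1],[0.0007,-0.0006,0.08,0,0,0,1],[0.0007,-0.0006,0.105,0,0,0,1],[0.0007,-0.0006,0.115,0,0,0,1],[0.0007,-0.0006,0.12,0,0,0,1],[0.0007,-0.0006,0.123,0,0,0,1],[0.0007,-0.0006,0.1265,0,0,0,1],[0.0007,-0.0006,0.1265,0,0,0,1],[0.0007,-0.0006,0.1265,0,0,0,1],[0.0007,-0.0006,0.1265,0,0,0,1]]'
```

```text
time: 6.4
tool_pos: [0.6329, 0.1681, 0.0439]
tool_rot: [0.0, 0.015, 1.0, 0.0]
ft_force: [0.2, 0.7, -1.3]
width: 0.339
```

```bash
python3 -m handwheel '[[0,0,0.001,0,0,0,1],[0,0,0.001,0,0,0,1],[0,0,0.001,0,0,0,1],[0,0,0.001,0,0,0,0.6],[0,0,0.001,0,0,0,0.3],[0,0,0.001,0,0,0,0],[0,0,0.001,0,0,0,0],[0,0,0.001,0,0,0,0],[0,0,0.001,0,0,0,0],[0,0,0.001,0,0,0,0]]';  python3 -m handwheel '[[0,0,-0.02,0,0,0,0],[0,0,-0.05,0,0,0,0],[0,0,-0.1,0,0,0,0],[0,0,-0.15,0,0,0,0],[0.02,0,-0.18,0,0,0,0],[0.05,0,-0.18,0,0,0,0],[0.05,0,-0.18,0,0,0,0],[0.05,0,-0.18,0,0,0,0],[0.05,0,-0.18,0,0,0,0],[0.05,0,-0.18,0,0,0,0]]'
python3 - <<'E'
from h import *; from bench import robot
c,st=look_relay(robot,"white","w4",(633,168))
print(plan(st,[.456,-.170,.22],6+90))
E
```

```text
time: 7.4
tool_pos: [0.6326, 0.168, 0.0423]
tool_rot: [-0.0, 0.015, 1.0, 0.0]
ft_force: [0.4, -0.5, 0.8]
width: 0.999
time: 8.4
tool_pos: [0.5831, 0.1694, 0.2216]
tool_rot: [-0.0, 0.015, 1.0, -0.0]
ft_force: [0.5, -0.2, 0.6]
width: 0.997
white px [272. 246.] world [635.3 168.   33.   22.8  -1.7]
union px [276. 225.] world [621.3 168.8  67.3  55.5  -2.2]
depth 1598 [632.1 167.8  39.9  30.   -1.4] z max 0.058
{'shift': array([ 0.117 , -0.3429,  0.0018]), 'dist': 0.362, 'jaw_now': np.float64(88.31), 'turn': np.float64(-7.69), 'j1,j6': array([16.2, 17.9]), 'tilt': 0.06}
```

View pics/w4.png

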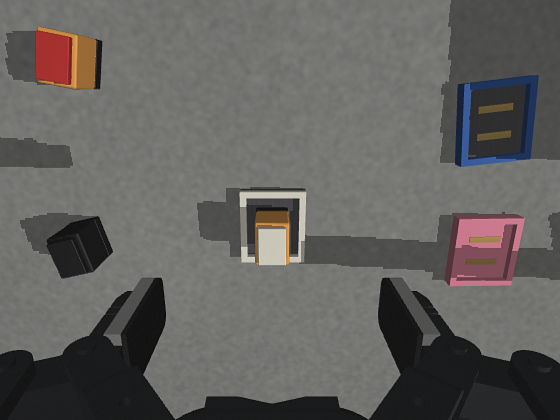

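The white relay stands centred and square in its berth, at pixel (272,235). Next is the green relay, and I'll use the same picture to refine the blue berth.

```bash
cat >> h.py <<'E'
def berth_fit(c,st,ref):
    W,u,v=amber_fit(c,st,None)
    k=(W[:,2]>0.009)&(W[:,2]<0.016)&(np.hypot(W[:,0]-ref[0],W[:,1]-ref[1])<.052)
    if k.sum()<100: return "few",k.sum()
    (x,y),(w,h),a=cv2.minAreaRect((W[k,:2]*1000).astype(np.float32))
    if w<h: w,h,a=h,w,a+90
    return k.sum(),np.round([x,y,w,h,(a+90)%180-90],1)
E
python3 - <<'E'
from h import *; from bench import robot
s=robot.read_state(); c=robot.capture("wrist")
print(berth_fit(c,s,(.539,.365)),berth_fit(c,s,(.6325,.168)))
E
python3 -m handwheel '[[0.117,-0.343,0,0,0,-7.7,0],[0.117,-0.343,0,0,0,-7.7,0],[0.117,-0.343,0,0,0,-7.7,0],[0.117,-0.343,0,0,0,-7.7,0],[0.117,-0.343,0,0,0,-7.7,0],[0.117,-0.343,0,0,0,-7.7,0],[0.117,-0.343,0,0,0,-7.7,0],[0.117,-0.343,0,0,0,-7.7,0],[0.117,-0.343,0,0,0,-7.7,0],[0.117,-0.343,0,0,0,-7.7,0]]'
python3 - <<'E'
from h import *; from bench import robot
c,st=look_relay(robot,"green","g1",(456,-170))
print("berth",berth_fit(c,st,(.629,-.182)),berth_fit(c,st,(.535,-.368)))
print(np.abs(st["qvel"]).max(),plan(st,[.456,-.170,.036],6+90))
E
```

```text
(np.int64(2296), array([539.8, 368.8,  72.2,  63.9,   5. ])) (np.int64(1471), array([632.4, 168.5,  72.3,  62.1,  -1.9]))
time: 9.55
tool_pos: [0.4559, -0.1697, 0.2222]
tool_rot: [0.0, -0.052, 0.999, 0.0]
ft_force: [-0.3, 0.4, 0.0]
width: 1.004
green px [273. 186.] world [ 454.9 -168.4   34.1   23.5    7.8]
union px [273. 181.] world [ 452.2 -169.    44.9   29.6    6.9]
depth 1662 [ 455.4 -168.4   40.3   30.     7.8] z max 0.0522
berth (np.int64(1369), array([ 629.3, -181. ,   73.5,   62.4,   23.3])) (np.int64(1830), array([ 535.1, -367.1,   72.3,   64.3,   20.6]))
0.015739236388830773 {'shift': array([ 0.0002, -0.0008,  0.1862]), 'dist': 0.186, 'jaw_now': np.float64(96.07), 'turn': np.float64(0.07), 'j1,j6': array([-20.4, -26.4]), 'tilt': 0.02}
```

View pics/g1.png

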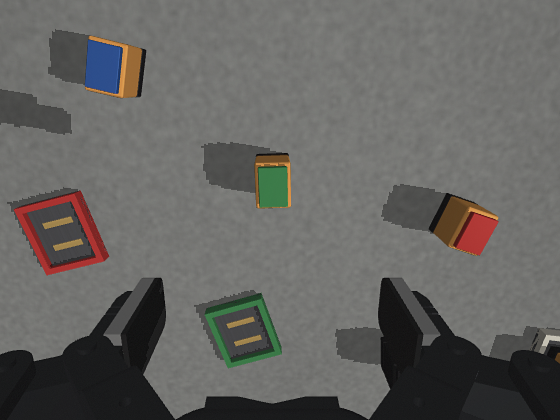

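The green relay is at pixel (273,181), and the depth fit gives (455.4,−168.4), 7.8°. The green berth (243,330) and red berth (60,232) are also fitted.

```bash
python3 -m handwheel '[[0.0004,0.0013,0.04,0,0,-1.7,0],[0.0004,0.0013,0.08,0,0,-1.7,0],[0.0004,0.0013,0.12,0,0,-1.7,0],[0.0004,0.0013,0.15,0,0,-1.7,0],[0.0004,0.0013,0.175,0,0,-1.7,0],[0.0004,0.0013,0.1855,0,0,-1.7,0],[0.0004,0.0013,0.1855,0,0,-1.7,0],[0.0004,0.0013,0.1855,0,0,-1.7,0],[0.0004,0.0013,0.1855,0,0,-1.7,0],[0.0004,0.0013,0.1855,0,0,-1.7,0.5]]'; python3 -m handwheel '[[0,0,0,0,0,0,1],[0,0,0,0,0,0,1],[0,0,0,0,0,0,1],[0,0,0,0,0,0,1],[0,0,0,0,0,0,1],[0,0,0,0,0,0,1],[0,0,0,0,0,0,1],[0,0,-0.03,0,0,0,1],[0,0,-0.07,0,0,0,1],[0,0,-0.11,0,0,0,1]]'; python3 - <<'E'
from h import *; from bench import robot
st=robot.read_state()
print(np.abs(st["qvel"]).max(),plan(st,[.6293,-.181,.15],113.5))
E
```

```text
time: 10.65
tool_pos: [0.4559, -0.1689, 0.0381]
tool_rot: [0.001, -0.067, 0.998, -0.0]
ft_force: [-0.2, -1.0, 0.2]
width: 0.857
time: 11.65
tool_pos: [0.4544, -0.1685, 0.1473]
tool_rot: [-0.001, -0.067, 0.998, 0.0]
ft_force: [1.3, -0.3, -1.3]
width: 0.339
0.7757014556950987 {'shift': array([-0.1716, -0.0359, -0.0031]), 'dist': 0.175, 'jaw_now': np.float64(97.73), 'turn': np.float64(-15.77), 'j1,j6': array([-20.3, -28.1]), 'tilt': 0.11}
```

```bash
python3 -m handwheel '[[-0.04,-0.009,0,0,0,-5,1],[-0.08,-0.018,0,0,0,-10,1],[-0.13,-0.027,0,0,0,-15.8,1],[-0.1716,-0.036,0,0,0,-15.8,1],[-0.1716,-0.036,0,0,0,-15.8,1],[-0.1716,-0.036,0,0,0,-15.8,1],[-0.1716,-0.036,0,0,0,-15.8,1],[-0.1716,-0.036,0,0,0,-15.8,1],[-0.1716,-0.036,0,0,0,-15.8,1],[-0.1716,-0.036,0,0,0,-15.8,1]]'; python3 - <<'E'
from h import *; from bench import robot
st=robot.read_state()
c=robot.capture("wrist"); cv2.imwrite("pics/g3.png",c["image"][:,:,::-1])
print(np.abs(st["qvel"]).max(),plan(st,[.6293,-.181,.043],113.5))
E
```

```text
time: 12.65
tool_pos: [0.6296, -0.1814, 0.1478]
tool_rot: [0.001, -0.204, 0.979, -0.0]
ft_force: [-0.4, -0.1, -1.1]
width: 0.338
0.009791654835047871 {'shift': array([0.0002, 0.0006, 0.1048]), 'dist': 0.105, 'jaw_now': np.float64(113.51), 'turn': np.float64(0.01), 'j1,j6': array([-16.1, -39.6]), 'tilt': 0.08}
```

View pics/g3.png

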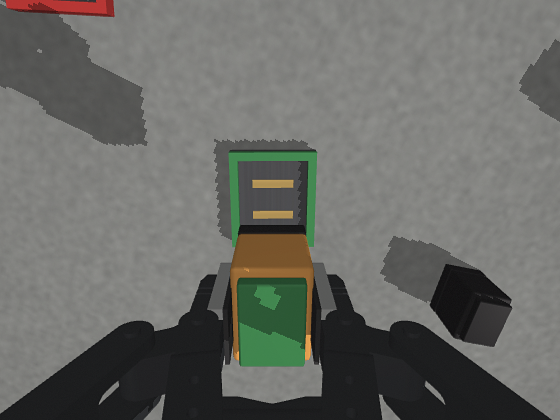

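It is centred and square over the green berth (rim columns 231–316). Lowering and releasing.

```bash
python3 -m handwheel '[[0.0002,0.0006,0.04,0,0,0,1],[0.0002,0.0006,0.07,0,0,0,1],[0.0002,0.0006,0.09,0,0,0,1],[0.0002,0.0006,0.097,0,0,0,1],[0.0002,0.0006,0.1,0,0,0,1],[0.0002,0.0006,0.103,0,0,0,1],[0.0002,0.0006,0.105,0,0,0,1],[0.0002,0.0006,0.105,0,0,0,1],[0.0002,0.0006,0.105,0,0,0,1],[0.0002,0.0006,0.105,0,0,0,1]]'
```

```text
time: 13.7
tool_pos: [0.6303, -0.1811, 0.0433]
tool_rot: [0.001, -0.204, 0.979, -0.001]
ft_force: [-0.2, 0.0, 5.7]
width: 0.339
```

Light floor contact at 5.7 N. I release, retreat and check.

```bash
python3 -m handwheel '[[0,0,0,0,0,0,0.6],[0,0,0,0,0,0,0.3],[0,0,0,0,0,0,0],[0,0,0,0,0,0,0],[0,0,0,0,0,0,0],[0,0,0,0,0,0,0],[0,0,0,0,0,0,0],[0,0,-0.02,0,0,0,0],[0,0,-0.06,0,0,0,0],[0,0,-0.1,0,0,0,0]]';  python3 -m handwheel '[[0,0,-0.04,0,0,0,0],[0.02,0,-0.08,0,0,0,0],[0.05,0,-0.08,0,0,0,0],[0.05,0,-0.08,0,0,0,0],[0.05,0,-0.08,0,0,0,0],[0.05,0,-0.08,0,0,0,0],[0.05,0,-0.08,0,0,0,0],[0.05,0,-0.08,0,0,0,0],[0.05,0,-0.08,0,0,0,0],[0.05,0,-0.08,0,0,0,0]]'
python3 - <<'E'
from h import *; from bench import robot
c,st=look_relay(robot,"green","g4",(629.3,-181))
print(plan(st,[.377,-.3055,.22],-7+90))
E
```

```text
time: 14.7
tool_pos: [0.629, -0.1807, 0.1423]
tool_rot: [-0.001, -0.204, 0.979, 0.0]
ft_force: [0.7, -0.5, -0.3]
width: 1.003
time: 15.7
tool_pos: [0.5839, -0.2007, 0.2216]
tool_rot: [-0.0, -0.204, 0.979, 0.0]
ft_force: [-0.2, 0.5, -0.0]
width: 1.004
green px [272. 221.] world [ 614.4 -187.3   65.3   54.7   23.5]
union px [272. 226.] world [ 618.4 -185.6   70.6   55.8   23.5]
depth 1603 [ 630.  -181.1   40.    29.9   23.2] z max 0.058
{'shift': array([ 0.2315, -0.0135,  0.0017]), 'dist': 0.232, 'jaw_now': np.float64(113.54), 'turn': np.float64(30.54), 'j1,j6': array([-19. , -42.5]), 'tilt': 0.01}
```

View pics/g4.png

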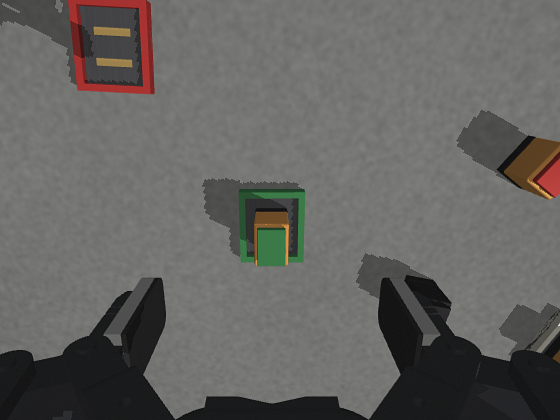

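Green is in place: depth fit (630,−181), 23.2°, centred in its rim. Next is the blue relay.

```bash
python3 -m handwheel '[[0.2315,-0.0135,0,0,0,30.5,0],[0.2315,-0.0135,0,0,0,30.5,0],[0.2315,-0.0135,0,0,0,30.5,0],[0.2315,-0.0135,0,0,0,30.5,0],[0.2315,-0.0135,0,0,0,30.5,0],[0.2315,-0.0135,0,0,0,30.5,0],[0.2315,-0.0135,0,0,0,30.5,0],[0.2315,-0.0135,0,0,0,30.5,0],[0.2315,-0.0135,0,0,0,30.5,0],[0.2315,-0.0135,0,0,0,30.5,0]]'
python3 - <<'E'
from h import *; from bench import robot
c,st=look_relay(robot,"blue","b1",(377,-305.5))
print(np.abs(st["qvel"]).max(),plan(st,[.377,-.3055,.036],83))
E
```

```text
time: 16.8
tool_pos: [0.3776, -0.3052, 0.2216]
tool_rot: [-0.0, 0.06, 0.998, 0.0]
ft_force: [-0.3, -0.4, -0.3]
width: 0.999
blue px [272. 186.] world [ 375.8 -304.7   33.8   23.3   -7. ]
union px [272. 181.] world [ 373.4 -304.3   44.5   29.7   -7. ]
depth 1661 [ 376.1 -304.8   39.8   30.    -7.1] z max 0.0527
0.003698824502817942 {'shift': array([ 0.0003, -0.0004,  0.1855]), 'dist': 0.186, 'jaw_now': np.float64(83.09), 'turn': np.float64(0.09), 'j1,j6': array([-39. , -32.1]), 'tilt': 0.03}
```

View pics/b1.png

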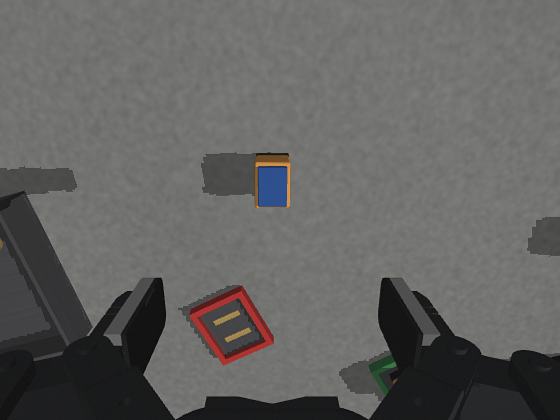

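The blue relay is at pixel (272,181), fitted at (376.1,−304.8), −7.1°; it needs a shift of about 1 mm along tool x.

```bash
python3 -m handwheel '[[0.001,0.0003,0.04,0,0,0,0],[0.001,0.0003,0.08,0,0,0,0],[0.001,0.0003,0.12,0,0,0,0],[0.001,0.0003,0.15,0,0,0,0],[0.001,0.0003,0.175,0,0,0,0],[0.001,0.0003,0.185,0,0,0,0],[0.001,0.0003,0.185,0,0,0,0],[0.001,0.0003,0.185,0,0,0,0],[0.001,0.0003,0.185,0,0,0,0],[0.001,0.0003,0.185,0,0,0,0.5]]'; python3 -m handwheel '[[0,0,0,0,0,0,1],[0,0,0,0,0,0,1],[0,0,0,0,0,0,1],[0,0,0,0,0,0,1],[0,0,0,0,0,0,1],[0,0,0,0,0,0,1],[0,0,0,0,0,0,1],[0,0,-0.03,0,0,0,1],[0,0,-0.07,0,0,0,1],[0,0,-0.12,0,0,0,1]]'; python3 - <<'E'
from h import *; from bench import robot
st=robot.read_state()
print(np.abs(st["qvel"]).max(),plan(st,[.5398,.3685,.19],95))
E
```

```text
time: 17.9
tool_pos: [0.3765, -0.3057, 0.0381]
tool_rot: [0.001, 0.061, 0.998, -0.001]
ft_force: [0.5, -0.2, -0.8]
width: 0.856
time: 18.9
tool_pos: [0.3749, -0.3044, 0.1562]
tool_rot: [-0.002, 0.061, 0.998, 0.001]
ft_force: [1.2, 0.1, -0.9]
width: 0.339
0.9827877125980795 {'shift': array([-0.0819,  0.688 , -0.0326]), 'dist': 0.694, 'jaw_now': np.float64(83.03), 'turn': np.float64(-11.97), 'j1,j6': array([-39.1, -32.1]), 'tilt': 0.23}
```

```bash
python3 -m handwheel '[[0,0.01,-0.03,0,0,0,1],[-0.005,0.05,-0.032,0,0,-1,1],[-0.01,0.1,-0.032,0,0,-2,1],[-0.018,0.15,-0.032,0,0,-3,1],[-0.024,0.2,-0.032,0,0,-4,1],[-0.03,0.25,-0.032,0,0,-5,1],[-0.036,0.3,-0.032,0,0,-6,1],[-0.042,0.35,-0.032,0,0,-7,1],[-0.048,0.4,-0.032,0,0,-8,1],[-0.054,0.45,-0.032,0,0,-9,1]]'; python3 - <<'E'
from h import *; from bench import robot
st=robot.read_state()
print(np.abs(st["qvel"]).max(),plan(st,[.5398,.3685,.15],95))
E
```

```text
time: 19.9
tool_pos: [0.4833, 0.1341, 0.1884]
tool_rot: [-0.0, -0.018, 1.0, -0.0]
ft_force: [1.6, -0.3, -0.8]
width: 0.339
0.9016295256993159 {'shift': array([-0.065 ,  0.2322,  0.0384]), 'dist': 0.244, 'jaw_now': np.float64(92.08), 'turn': np.float64(-2.92), 'j1,j6': array([15.5, 13.4]), 'tilt': 0.02}
```

```bash
python3 -m handwheel '[[-0.012,0.045,0,0,0,-1,1],[-0.025,0.09,0,0,0,-2,1],[-0.038,0.135,0,0,0,-3,1],[-0.05,0.18,0.01,0,0,-3,1],[-0.06,0.21,0.025,0,0,-3,1],[-0.065,0.222,0.038,0,0,-3,1],[-0.065,0.222,0.038,0,0,-3,1],[-0.065,0.222,0.038,0,0,-3,1],[-0.065,0.222,0.038,0,0,-3,1],[-0.065,0.222,0.038,0,0,-3,1]]'; python3 - <<'E'
from h import *; from bench import robot
st=robot.read_state()
c=robot.capture("wrist"); cv2.imwrite("pics/b3.png",c["image"][:,:,::-1])
print(np.abs(st["qvel"]).max(),plan(st,[.5398,.3685,.043],95))
E
```

```text
time: 20.9
tool_pos: [0.5408, 0.3551, 0.1521]
tool_rot: [0.001, -0.043, 0.999, 0.0]
ft_force: [-0.1, -0.1, -0.6]
width: 0.34
0.0034273497386339905 {'shift': array([0.    , 0.0133, 0.1091]), 'dist': 0.11, 'jaw_now': np.float64(94.96), 'turn': np.float64(-0.04), 'j1,j6': array([33.3, 28.3]), 'tilt': 0.09}
```

View pics/b3.png

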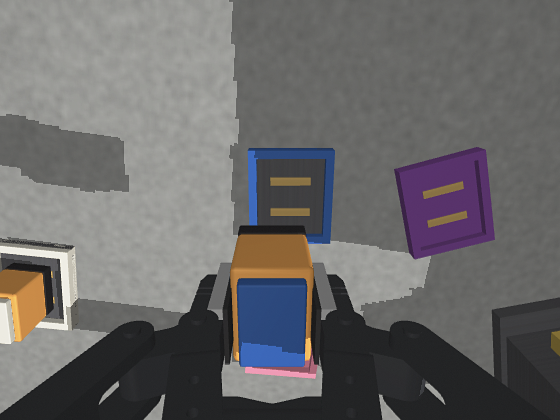

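The blue berth (rim columns 248–334) sits about 13 mm towards +y of the relay, which matches the computed shift. I correct, lower and check.

```bash
python3 -m handwheel '[[0,0.013,0.02,0,0,0,1],[0,0.013,0.05,0,0,0,1],[0,0.013,0.08,0,0,0,1],[0,0.013,0.095,0,0,0,1],[0,0.013,0.102,0,0,0,1],[0,0.013,0.105,0,0,0,1],[0,0.013,0.108,0,0,0,1],[0,0.013,0.109,0,0,0,1],[0,0.013,0.109,0,0,0,1],[0,0.013,0.109,0,0,0,1]]'
```

```text
time: 21.95
tool_pos: [0.54, 0.3694, 0.0433]
tool_rot: [0.001, -0.044, 0.999, 0.0]
ft_force: [-1.2, -1.2, 5.9]
width: 0.337
```

```bash
python3 -m handwheel '[[0,0,0,0,0,0,0.6],[0,0,0,0,0,0,0.3],[0,0,0,0,0,0,0],[0,0,0,0,0,0,0],[0,0,0,0,0,0,0],[0,0,0,0,0,0,0],[0,0,0,0,0,0,0],[0,0,-0.02,0,0,0,0],[0,0,-0.06,0,0,0,0],[0,0,-0.1,0,0,0,0]]';  python3 -m handwheel '[[0,0,-0.04,0,0,0,0],[0.02,0,-0.08,0,0,0,0],[0.05,0,-0.08,0,0,0,0],[0.05,0,-0.08,0,0,0,0],[0.05,0,-0.08,0,0,0,0],[0.05,0,-0.08,0,0,0,0],[0.05,0,-0.08,0,0,0,0],[0.05,0,-0.08,0,0,0,0],[0.05,0,-0.08,0,0,0,0],[0.05,0,-0.08,0,0,0,0]]'
python3 - <<'E'
from h import *; from bench import robot
c,st=look_relay(robot,"blue","b4",(539.8,368))
print(berth_fit(c,st,(.5395,.368)))
print(plan(st,[.479,.008,.22],-8+90))
E
```

```text
time: 22.95
tool_pos: [0.5389, 0.3687, 0.1423]
tool_rot: [-0.001, -0.044, 0.999, -0.0]
ft_force: [0.2, 1.1, 0.4]
width: 1.003
time: 23.95
tool_pos: [0.4898, 0.3647, 0.2216]
tool_rot: [-0.0, -0.044, 0.999, -0.0]
ft_force: [-0.2, -0.1, 0.4]
width: 0.999
blue px [271. 221.] world [522.9 367.4  65.3  54.7   4.9]
union px [272. 226.] world [527.2 367.8  70.6  55.8   4.9]
depth 1625 [540.  369.4  39.7  29.9   4.7] z max 0.0579
(np.int64(1522), array([539.5, 368.8,  72.9,  62.2,   4.8]))
{'shift': array([ 0.0419, -0.3544,  0.0017]), 'dist': 0.357, 'jaw_now': np.float64(95.02), 'turn': np.float64(13.02), 'j1,j6': array([36.7, 31.7]), 'tilt': 0.01}
```

View pics/b4.png

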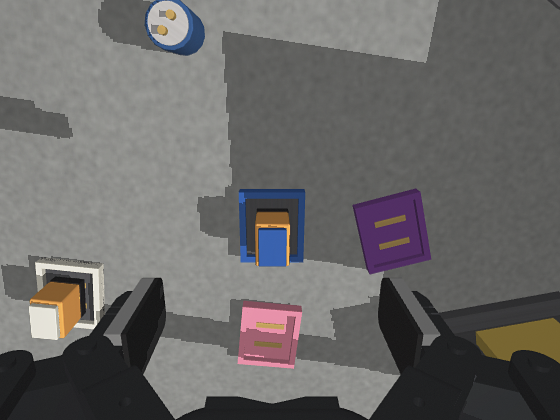

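Blue is seated: relay (540,369.4), 4.7°, against berth (539.5,368.8), 4.8°. White is still in place at pixel (60,300). Now the red relay, last.

```bash
python3 -m handwheel '[[0.042,-0.3544,0,0,0,13,0],[0.042,-0.3544,0,0,0,13,0],[0.042,-0.3544,0,0,0,13,0],[0.042,-0.3544,0,0,0,13,0],[0.042,-0.3544,0,0,0,13,0],[0.042,-0.3544,0,0,0,13,0],[0.042,-0.3544,0,0,0,13,0],[0.042,-0.3544,0,0,0,13,0],[0.042,-0.3544,0,0,0,13,0],[0.042,-0.3544,0,0,0,13,0]]'
python3 - <<'E'
from h import *; from bench import robot
c,st=look_relay(robot,"red","r1",(479,8))
print(np.abs(st["qvel"]).max(),plan(st,[.479,.008,.036],82))
E
```

```text
time: 25.05
tool_pos: [0.4789, 0.0086, 0.2218]
tool_rot: [0.0, 0.07, 0.998, 0.0]
ft_force: [0.6, -0.3, 0.1]
width: 1.003
red px [273. 186.] world [477.9  10.   34.5  23.7 -12.6]
union px [273. 181.] world [475.3  10.6  45.3  29.7 -12.6]
depth 1667 [478.4   9.9  40.4  30.1 -12.5] z max 0.0525
0.014699950699511338 {'shift': array([-0.0002, -0.001 ,  0.1858]), 'dist': 0.186, 'jaw_now': np.float64(82.09), 'turn': np.float64(0.09), 'j1,j6': array([1.1, 9. ]), 'tilt': 0.02}
```

View pics/r1.png

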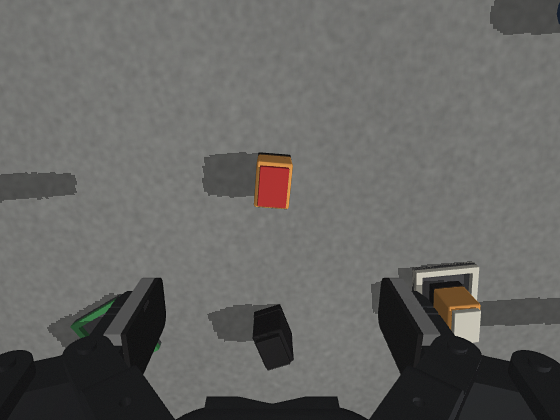

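The red relay is at pixel (273,181), fitted at (478.4,9.9), −12.5°. The turn is +4.6° with about 1 mm of shift.

```bash
python3 -m handwheel '[[0.0007,0.0012,0.04,0,0,4.6,0],[0.0007,0.0012,0.08,0,0,4.6,0],[0.0007,0.0012,0.12,0,0,4.6,0],[0.0007,0.0012,0.15,0,0,4.6,0],[0.0007,0.0012,0.175,0,0,4.6,0],[0.0007,0.0012,0.185,0,0,4.6,0],[0.0007,0.0012,0.185,0,0,4.6,0],[0.0007,0.0012,0.185,0,0,4.6,0],[0.0007,0.0012,0.185,0,0,4.6,0],[0.0007,0.0012,0.185,0,0,4.6,0.5]]'; python3 -m handwheel '[[0,0,0,0,0,0,1],[0,0,0,0,0,0,1],[0,0,0,0,0,0,1],[0,0,0,0,0,0,1],[0,0,0,0,0,0,1],[0,0,0,0,0,0,1],[0,0,0,0,0,0,1],[0,0,-0.03,0,0,0,1],[0,0,-0.07,0,0,0,1],[0,0,-0.12,0,0,0,1]]'; python3 - <<'E'
from h import *; from bench import robot
st=robot.read_state()
print(np.abs(st["qvel"]).max(),plan(st,[.5351,-.367,.15],110.6))
E
```

```text
time: 26.15
tool_pos: [0.479, 0.0093, 0.038]
tool_rot: [0.001, 0.109, 0.994, 0.0]
ft_force: [0.4, -0.3, -0.6]
width: 0.859
time: 27.15
tool_pos: [0.4769, 0.0092, 0.1562]
tool_rot: [-0.002, 0.11, 0.994, -0.0]
ft_force: [1.4, -0.2, -0.4]
width: 0.34
0.9823602330897174 {'shift': array([-0.1387, -0.3545,  0.006 ]), 'dist': 0.381, 'jaw_now': np.float64(77.42), 'turn': np.float64(-33.18), 'j1,j6': array([ 1.1, 13.7]), 'tilt': 0.24}
```

```bash
python3 -m handwheel '[[-0.016,-0.04,0,0,0,-4,1],[-0.032,-0.082,0,0,0,-8,1],[-0.048,-0.124,0,0,0,-12,1],[-0.064,-0.166,0,0,0,-16,1],[-0.08,-0.208,0,0,0,-20,1],[-0.096,-0.25,0,0,0,-25,1],[-0.112,-0.292,0,0,0,-30,1],[-0.128,-0.334,0,0,0,-33.2,1],[-0.1387,-0.3545,0,0,0,-33.2,1],[-0.1387,-0.3545,0,0,0,-33.2,1]]'; python3 - <<'E'
from h import *; from bench import robot
for _ in range(2): st=robot.read_state(); c=robot.capture("wrist")
cv2.imwrite("pics/r3.png",c["image"][:,:,::-1])
st=robot.read_state()
print(np.abs(st["qvel"]).max(),plan(st,[.5351,-.367,.043],110.6))
E
```

```text
time: 28.15
tool_pos: [0.5361, -0.3697, 0.1548]
tool_rot: [-0.001, -0.178, 0.984, 0.001]
ft_force: [0.1, 0.5, -0.6]
width: 0.339
0.029544346425826287 {'shift': array([8.000e-04, 1.000e-04, 1.127e-01]), 'dist': 0.113, 'jaw_now': np.float64(110.57), 'turn': np.float64(-0.03), 'j1,j6': array([-34.4, -55. ]), 'tilt': 0.12}
```

View pics/r3.png

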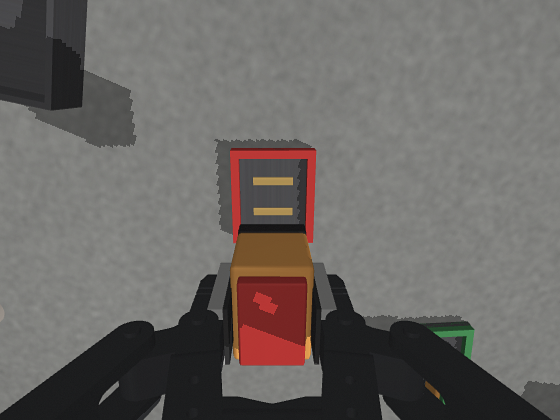

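It is square and centred over the red berth (rim columns 231–316), and the other three are confirmed in theirs. Lowering.

```bash
python3 -m handwheel '[[0.0008,0,0.03,0,0,0,1],[0.0008,0,0.06,0,0,0,1],[0.0008,0,0.09,0,0,0,1],[0.0008,0,0.102,0,0,0,1],[0.0008,0,0.107,0,0,0,1],[0.0008,0,0.110,0,0,0,1],[0.0008,0,0.112,0,0,0,1],[0.0008,0,0.112,0,0,0,1],[0.0008,0,0.112,0,0,0,1],[0.0008,0,0.112,0,0,0,1]]'
```

```text
time: 29.25
tool_pos: [0.536, -0.3674, 0.0454]
tool_rot: [0.0, -0.179, 0.984, -0.0]
ft_force: [-0.0, 0.3, -2.0]
width: 0.336
```

```bash
python3 -m handwheel '[[0,0,0.001,0,0,0,1],[0,0,0.002,0,0,0,1],[0,0,0.0025,0,0,0,1],[0,0,0.0025,0,0,0,1],[0,0,0.0025,0,0,0,1],[0,0,0.0025,0,0,0,1],[0,0,0.0025,0,0,0,1],[0,0,0.0025,0,0,0,1],[0,0,0.0025,0,0,0,1],[0,0,0.0025,0,0,0,1]]'
```

```text
time: 30.25
tool_pos: [0.5358, -0.3673, 0.0433]
tool_rot: [0.0, -0.179, 0.984, -0.0]
ft_force: [-2.5, 1.6, 5.3]
width: 0.34
```

```bash
python3 -m handwheel '[[0,0,0,0,0,0,0.6],[0,0,0,0,0,0,0.3],[0,0,0,0,0,0,0],[0,0,0,0,0,0,0],[0,0,0,0,0,0,0],[0,0,0,0,0,0,0],[0,0,0,0,0,0,0],[0,0,-0.02,0,0,0,0],[0,0,-0.06,0,0,0,0],[0,0,-0.1,0,0,0,0]]';  python3 -m handwheel '[[0,0,-0.04,0,0,0,0],[0.02,0,-0.08,0,0,0,0],[0.05,0,-0.08,0,0,0,0],[0.05,0,-0.08,0,0,0,0],[0.05,0,-0.08,0,0,0,0],[0.05,0,-0.08,0,0,0,0],[0.05,0,-0.08,0,0,0,0],[0.05,0,-0.08,0,0,0,0],[0.05,0,-0.08,0,0,0,0],[0.05,0,-0.08,0,0,0,0]]'
python3 - <<'E'
from h import *; from bench import robot
c,st=look_relay(robot,"red","r4",(535,-367))
print(berth_fit(c,st,(.535,-.367)))
a=robot.capture("side")["image"]; cv2.imwrite("pics/s4.png",a[:,:,::-1])
E
```

```text
time: 31.25
tool_pos: [0.5353, -0.3669, 0.1428]
tool_rot: [-0.001, -0.179, 0.984, 0.001]
ft_force: [-0.7, -0.4, 0.1]
width: 0.999
time: 32.25
tool_pos: [0.4891, -0.3847, 0.2221]
tool_rot: [-0.0, -0.179, 0.984, 0.0]
ft_force: [-0.4, 0.3, 0.4]
width: 1.001
red px [272. 221.] world [ 520.1 -372.9   66.3   55.2   20.5]
union px [272. 225.] world [ 523.6 -371.5   70.6   56.3   20.5]
depth 1596 [ 535.  -367.8   39.6   29.7   21. ] z max 0.0579
(np.int64(1493), array([ 535.4, -367.1,   72.6,   62. ,   20.5]))
```

View pics/r4.png

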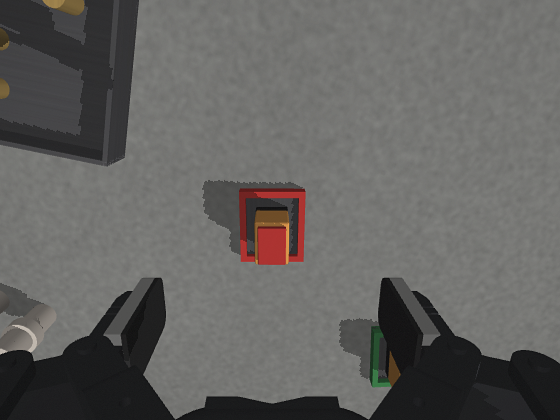

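View pics/s4.png

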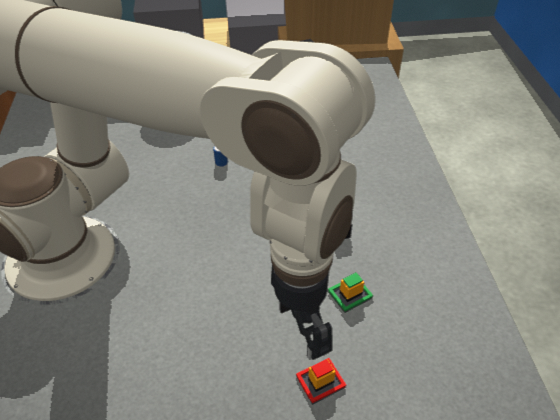

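Red is seated: relay (535,−367.8), 21.0°, against berth (535.4,−367.1), 20.5°. One last overall look from the top camera before handing in.

```bash
python3 - <<'E'
from h import *; from bench import robot
a=robot.capture("top")["image"]; cv2.imwrite("pics/t5.png",cv2.resize(a[100:330,80:500,::-1],None,fx=1.9,fy=1.9,interpolation=cv2.INTER_CUBIC))
E
```

```text
(no output)
```

View pics/t5.png

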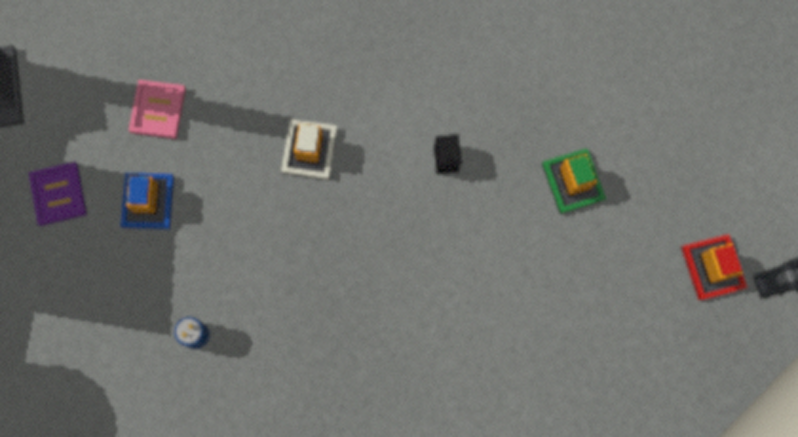

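All four relays stand in the berths of their own colour. The dud (447,154) and the capacitor (190,332) are where they were, and the gripper is clear.

```bash
python3 -c "
from bench import robot
print(robot.finish_job(), robot.read_state()['time'])"
```

```text
the job is handed in; nothing more can be done
the job is handed in; nothing more can be done
```

I placed the white, green and blue relays in their matching berths, then the red one last, and handed the job in at about 32 s of the 112 s. `finish_job` gives no verdict.

After each release I checked the relay with a wrist-camera depth fit:

| Relay | Offset from berth centre | Angle off berth |
|---|---|---|
| white | under 1 mm | about 0.5° |
| green | under 1 mm | under 0.5° |
| blue | under 1 mm | under 0.5° |
| red | under 1 mm | about 0.5° |

- **Height:** the highest cap reading was 58 mm where 56 mm is expected. Relays standing on the bench read 2–3 mm high in the same way, so I take this as depth noise.
- **Force:** the highest force I read was about 6 N, at touchdown; I read it only at the end of each move.
- **Colour fits:** after placing, the colour-outline fits merged each cap with its rim (for white, the case with the pocket strips), so I relied on the depth fits instead. The white cap outline stayed usable and read 3 mm off along x.
- **Left alone:** in the last top view the black relay, the capacitor and the pink and purple look-alikes stood where they were at the start. This was by eye; I did not measure their shift.

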